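# Lower the ratchet press onto a glued brooch

### The arm

A 6-joint arm with a two-finger parallel gripper is mounted at the origin on the work surface. World frame = base frame: x ahead of the robot, y to its left, z up, the work surface at z = 0. Lengths are in m, angles in degrees, forces in N, time in s.
With the tool pointing down it reaches from about 0.325 to 0.85 m from the base axis. Payload 15.5 kg.
Tool frame: the origin (TCP) lies midway between the tips of the shut fingers; the grasp point (between the pads) lies 19 mm behind it; y points along the fingers, x is the direction in which the jaws open and shut, and the axes are right-handed (so a half turn about y gives the same grasp; the last joint's range is limited). The gripper opens to 91 mm and grips with 3 to 60 N. Pads are 32 mm wide; open, the fingers measure 118 mm over their backs; the gripper's body (76 mm by 178 mm) begins 60 mm behind the grasp point.
Start: joints at [58.7, 28.281, 77.091, -0, 74.628, -5.472], TCP at [0.272, 0.563, 0.214] pointing down, gripper open.
Joint ranges: [-166.48, 166.48], [-47.26, 123.95], [12.59, 153.08], [-70.14, 250.14], [6.76, 159.57], [-176.63, 176.63]. Speed limits (degrees/s): [108.29, 108.29, 147.25, 172.46, 172.46, 172.46].

### API

Orientations are given as a 3x3 rotation matrix whose columns are the frame's x, y, z axes.
In Python, from bench import ctrl gives the robot as it stands. The module is installed in compiled form; this text tells all that it offers. Calls block until the motion is done:
- ctrl.goto(position, orientation): joint-space move of the TCP to a pose.
- ctrl.move_l(position, vel=0.15, ori=None, contact_N=None): straight line of the TCP; ori=None keeps the orientation; vel is the mean speed in m/s. With contact_N (N) it stops when the force on the tool has changed by that much, and returns True; else False.
- ctrl.movej(angles): joint-space move.
- ctrl.command_gripper(opening): opening from 0.0 (shut) to 1.0 (fully open); the grip force is fixed at half the most; returns when the fingers have stopped.
- ctrl.sleep(seconds).
- ctrl.ik(position, orientation): joint angles nearest the present ones, or None.
- ctrl.read_camera(name): name is "scene" or "top" or "wrist"; returns the picture (420x560x3 uint8, blue, green, red); there is no depth.
- ctrl.camera_params(name): a dict with "fx", "fy", "cx", "cy" (pixels), "D" ([k1, k2, p1, p2, k3] as OpenCV has them; the pictures are not rectified), "pose" (4x4, takes a point from camera to world coordinates); the wrist camera has in their place "T_tool_cam" (4x4, takes a point from camera to tool coordinates, whose origin is the TCP and whose axes are the tool frame's). Camera axes: x right, y up, looking along -z (the intrinsics and any distortion apply to the point x, -y, -z); pixel columns grow to the right and rows downward; lengths in m; the calibration is good to about 2 mm. A picture is of the moment at which its call begins: read the wrist's pose just before it. camera_params takes no time and is no camera call.
A pose or a line that the arm cannot do raises ctrl.MotionError and nothing moves.
- ctrl.sign_off(): hands the job in, once; it reports no verdict.
Readings, each from a call of its own:
- ctrl.current_t(): time.
- ctrl.current_q(): joint angles.
- ctrl.current_dq(): joint speeds.
- ctrl.current_effort(): joint torques, N m.
- ctrl.current_tool_pos(): TCP position.
- ctrl.current_eef_rot(): TCP orientation.
- ctrl.current_contact_force(): force on the tool from outside, world axes, zero at the start.
- ctrl.current_wrist_torque(): the same for the moment, N m.
- ctrl.current_grip_width(): opening from 0.0 (shut) to 1.0 (fully open).
Only numpy, scipy, OpenCV 4.12 (cv2) and the standard library are available. Lean on these libraries where they do the work, as an engineer would, in place of code of your own. Each camera call takes 0.05 s, during which the arm holds its last target. There are 200 camera calls.

### The job

On the green bench press, push down the yellow thumb tab all the way so that the brass pawl swings up out of the teeth and stays there. Only then push the red T-handle down until the arm's rubber pad sits on the green stone of the brooch in the steel cup, and leave the arm down. Leave the brooch in its cup and the other things on the table where they are.

Things in the scene. Friction and masses are not known exactly. Their poses are not given: they have to be found in the camera images.
- press: Green ratchet press fixed to the table, base plate 250 x 110 x 12 mm. Origin on the table under its middle; x runs level from the pawl tab end (-x) to the red handle end (+x), y along the hinges, z up. The pawl's pivot is at x = -100, z = 155 mm, between cheek plates (|y| under 16 mm) 166 mm high over x = -117 to -83. The steel cup (60 mm wide, rim 51 mm high) is centred at x = 60, y = 0.
- press_pivot (a point): Centre of the arm's hinge pin, 100 mm above the table. The hinge axis is the press's y axis. A 104 mm toothed disc sits on it, with teeth up to 61 mm from the axis.
- handle (a point): Centre of the red T-handle, a level round bar of 24 mm diameter and 70 mm length along the press's y axis, 180 mm from press_pivot, at the free end of the arm (bar 20 mm wide, 14 mm deep). It is 229 mm high at joint value 0 and 100 mm high when the arm is level. The space above it is free.
- press_arm (a joint): Arm angle in rad: 0 = fully raised (0.80 above level), grows as it goes down; at 0.80 the arm is level and its rubber pad (26 mm wide, 90 mm from the pivot) meets the stone. Starts at 0.01 to 0.09. Stiff hinge, stays where it is left: about 3 to 5 N down on the handle moves it. With the pawl in the teeth it stops at about 0.11.
- pawl_tab (a point): Middle of the top face of the yellow thumb tab of the pawl, 30 mm (x) by 30 mm (y), 6 mm thick, about 178 mm above the table and 58 mm beyond the pawl's pivot. It goes down about 17 mm (and 6 mm away from its pivot at most) when pressed; about 2 to 3 N moves it. It lies at y = 0 of the press, as do the pivot and handle points.
- pawl (a joint): Pawl angle in rad: 0 = its nose is in the teeth, 0.30 = tab fully down against its stop, nose 20 mm up and free. Stiff pivot, no spring: it stays where it is put. Clear of the teeth from about 0.12.
- brooch_mid (a point): Middle of the loose brooch, a brass disc 44 mm wide and 5 mm thick with a domed green stone, 17 mm high in all, lying in the steel cup.
- jar_mid (a point): Half-way up a loose amber bead jar with white cap, 42 mm wide, 55 mm high, standing beside the press.
- dish_mid (a point): Half-way up a loose open steel dish, 72 mm wide, 22 mm high, beside the press.
- box_mid (a point): Half-way up a loose blue box with white lid, 57 x 47 x 30 mm, beside the press.
There are look-alikes about, which are no part of the job. Leave any pink or purple look-alike of the part that bears brooch_mid alone.

How it is judged:
By the outcome, as a careful person would: the job done as asked, in the order asked, and still so for the second after the job is handed in, with the robot touching nothing.
It also fails if it takes over 48 s, if anything falls off the work surface, if the arm or the gripper's body presses on something with over 40 N, if the wrist force passes 120 N, or if a joint passes its speed limit or range.

## Working session

There is one attempt and no reset: what is moved stays moved. The work goes in short steps, each a Python script; the robot and the scene stay as the last script left them, time stands still between calls to the robot, and variables do not carry over. Pictures are saved under pics/ and viewed, about 8 in all and at most 12, crops included, and the job is handed in when it is done.

```bash
mkdir -p pics; python3 - <<'E'
from bench import ctrl
import cv2
for n in("scene","top"):
    cv2.imwrite(f"pics/{n}0.png",ctrl.read_camera(n)); p=ctrl.camera_params(n); print(n,{k:(v.tolist() if hasattr(v,'tolist') else v) for k,v in p.items()})
print(ctrl.camera_params("wrist")["T_tool_cam"],ctrl.current_t(),ctrl.current_eef_rot())
E
```

```text
scene {'fx': 450.19903471749296, 'fy': 450.19903471749296, 'cx': 282.60753356543955, 'cy': 200.30473373112213, 'D': [0.014123577209727227, 0.0, 0.0, 0.0, 0.0], 'pose': [[-0.8466264796384521, -0.2423758787789176, 0.4737906049734936, 0.8815474784090194], [0.5316024296412705, -0.4268940611982087, 0.7315465243668364, 0.5910618829744453], [0.024949163803616097, 0.8712148953615564, 0.490267422256112, 0.5300683324334509], [0.0, 0.0, 0.0, 1.0]]}
top {'fx': 497.3850576131834, 'fy': 497.3850576131834, 'cx': 286.4707410799244, 'cy': 207.54545302102457, 'D': [-0.012658462870445857, 0.0, 0.0, 0.0, 0.0], 'pose': [[-0.017128957881370456, 0.9941503390451796, -0.10663818349096431, 0.44276827212086034], [-0.99972737201143, -0.015336525413356035, 0.01760603985469343, 0.07250950733583877], [0.015867591279643104, 0.10691068405262323, 0.9941420045357616, 1.097602883263436], [0.0, 0.0, 0.0, 1.0]]}
[[ 9.99998548e-01 -1.13932009e-03  1.26739734e-03  2.24413449e-04]
 [ 1.51338855e-03  2.51733487e-01 -9.67795413e-01 -1.70766086e-01]
 [ 7.83582407e-04  9.67795925e-01  2.51734846e-01  7.05899080e-02]
 [ 0.00000000e+00  0.00000000e+00  0.00000000e+00  1.00000000e+00]] 0.1 [[ 4.35707538e-01 -5.66058785e-04 -9.00088119e-01]
 [ 9.00087655e-01 -9.19937894e-04  4.35707892e-01]
 [-1.07466145e-03 -9.99999417e-01  1.08678650e-04]]
```

View pics/scene0.png

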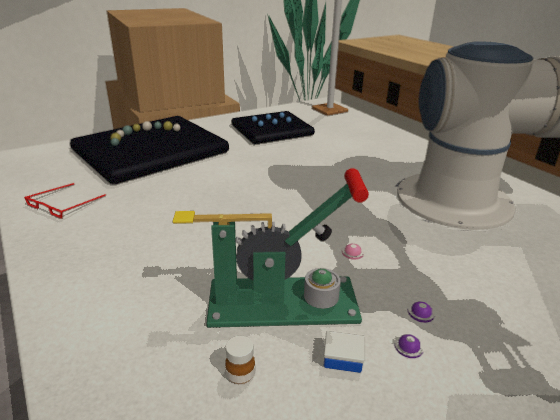

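View pics/top0.png

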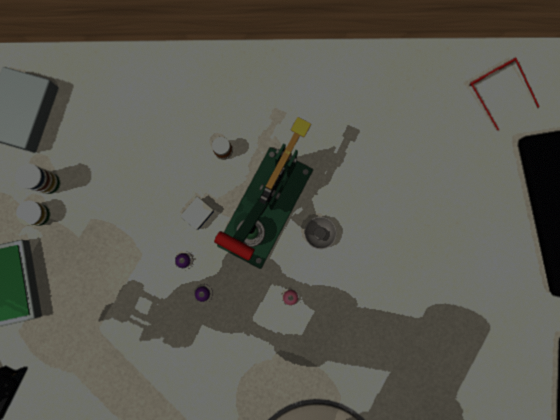

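```bash
cat >h.py <<'E'
from bench import ctrl
import cv2, numpy as np
from scipy.optimize import least_squares
F=np.diag([1.,-1,-1])
def project(n,P):
    c=ctrl.camera_params(n); T=np.array(c["pose"]) 
    Rc=F@T[:3,:3].T; t=-Rc@T[:3,3]
    K=np.array([[c["fx"],0,c["cx"]],[0,c["fy"],c["cy"]],[0,0,1]])
    return cv2.projectPoints(np.asarray(P,float).reshape(-1,1,3),cv2.Rodrigues(Rc)[0],t,K,np.array(c["D"]))[0][:,0]
def world(s,p):
    c,si=np.cos(s[2]),np.sin(s[2]); p=np.asarray(p,float)
    return p@np.array([[c,si,0],[-si,c,0],[0,0,1]])+[s[0],s[1],0]
def tab(a): # top face centre at pawl angle a
    r=np.array([-.058,.023]); c,s=np.cos(a),np.sin(a)
    return [-.1+c*r[0]-s*r[1],0,.155+s*r[0]+c*r[1]]
def handle(q): return [-.03+.18*np.cos(.8-q),0,.1+.18*np.sin(.8-q)]
def cents(n,img):
    h,s,v=[x.astype(int) for x in cv2.split(cv2.cvtColor(img,cv2.COLOR_BGR2HSV))]
    o=[]
    for m in ((h>=24)&(h<=34)&(s>200)&(v>90), ((h<5)|(h>175))&(s>190)&(v>60)):
        k,l,st,ce=cv2.connectedComponentsWithStats(m.astype(np.uint8))
        for i in np.argsort(-st[1:,4])[:3]+1: o.append((st[i].tolist(),ce[i].round(1).tolist()))
    return o
E
python3 - <<'E'
from h import *
for n in("scene","top"):
    im=cv2.imread(f"pics/{n}0.png")
    for r in cents(n,im): print(n,r)
px={"scene":[(184,216),(356,185)],"top":[(301,127),(234.5,246.5)]}
f=lambda s: np.concatenate([(project(n,world(s,[[-.158,0,.176],handle(s[3])]))-px[n]).ravel() for n in px])
best=min((least_squares(f,[.45,.1,y,.05]) for y in np.arange(0,6.3,.8)),key=lambda r:r.cost)
s=best.x; print(s,f(s).round(1)); np.save("s0",s)
C=[[a*.125,b*.055,.012] for a in(1,-1) for b in (1,-1)]
ims=[]
for n in px:
    im=cv2.imread(f"pics/{n}0.png")
    for p in project(n,world(s,C+[tab(0),handle(s[3]),[-.03,0,.1],[.06,0,.051]])): cv2.circle(im,tuple(int(round(v)) for v in p),2,(255,0,255),-1)
    ims.append(im[180:350,150:400] if n=="scene" else im[110:280,190:360])
cv2.imwrite("pics/ov.png",np.hstack([cv2.resize(i,None,fx=1.9,fy=1.9) for i in ims]))
E
```

```text
scene ([176, 211, 18, 11, 66], [184.3, 215.2])
scene ([174, 216, 3, 7, 9], [174.9, 219.2])
scene ([193, 215, 1, 3, 3], [193.0, 216.0])
scene ([345, 169, 23, 33, 466], [356.1, 185.1])
scene ([25, 196, 40, 22, 126], [42.8, 206.1])
scene ([95, 197, 4, 2, 4], [96.5, 197.5])
top ([215, 233, 38, 27, 422], [233.4, 245.9])
top ([496, 58, 38, 39, 76], [515.9, 71.1])
top ([471, 74, 17, 12, 30], [477.9, 79.7])
[0.55487501 0.10300293 2.6428388  0.02647629] [-1.1 -0.8 -0.5 -0.4 -0.8  0.7 -0.7  0.7]
```

View pics/ov.png

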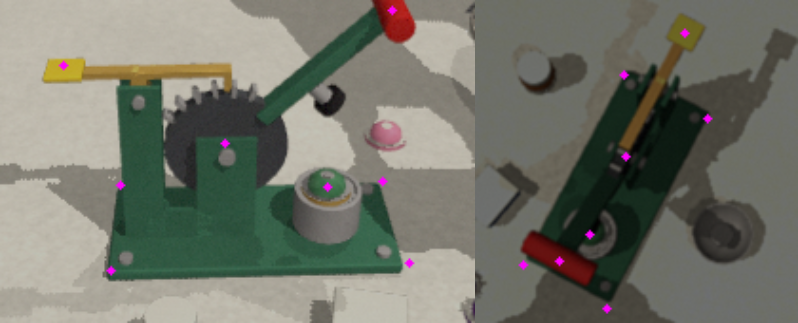

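```bash
cat >>h.py <<'E'
def ori(s):
    x=np.array([np.sin(s[2]),-np.cos(s[2]),0]); y=np.array([0,0,-1.]); return np.column_stack([x,y,np.cross(x,y)])
def rep(m): print(m,"t",round(ctrl.current_t(),2),"p",np.round(ctrl.current_tool_pos(),4),"F",np.round(ctrl.current_contact_force(),1))
E
python3 - <<'E'
from h import *
s=np.load("s0.npy"); R=ori(s)
p=np.array(ctrl.current_tool_pos()); p[2]=.34
ctrl.move_l(p,vel=.2); ctrl.command_gripper(0.0)
a=world(s,[-.164,0,.30]); print(a)
ctrl.goto(a,R); rep("above")
ctrl.move_l(a*[1,1,0]+[0,0,.19],vel=.12); rep("near")
b=world(s,[-.165,0,.145]); hit=ctrl.move_l(b,vel=.03,contact_N=10); rep(("pressed",hit))
ctrl.sleep(.2); rep("hold")
ctrl.move_l(np.array(ctrl.current_tool_pos())*[1,1,0]+[0,0,.30],vel=.15); rep("up")
im=ctrl.read_camera("scene"); cv2.imwrite("pics/s1.png",im); cv2.imwrite("pics/s1c.png",cv2.resize(im[130:340,150:400],None,fx=2.4,fy=2.4))
E
```

```text
[0.69889642 0.02455655 0.3       ]
above t 4.69 p [0.6988 0.0256 0.3001] F [ 0.2 -0.2 -0.1]
near t 5.76 p [0.6994 0.0246 0.1909] F [-1.3 -0.4  0.6]
('pressed', True) t 6.69 p [0.7007 0.0238 0.1633] F [-0.8 -0.8  9.9]
hold t 6.89 p [0.7007 0.0238 0.1633] F [ 0.2 -1.3  9.4]
up t 7.96 p [0.7002 0.0239 0.2988] F [-1.3  0.  -0.2]
```

View pics/s1c.png

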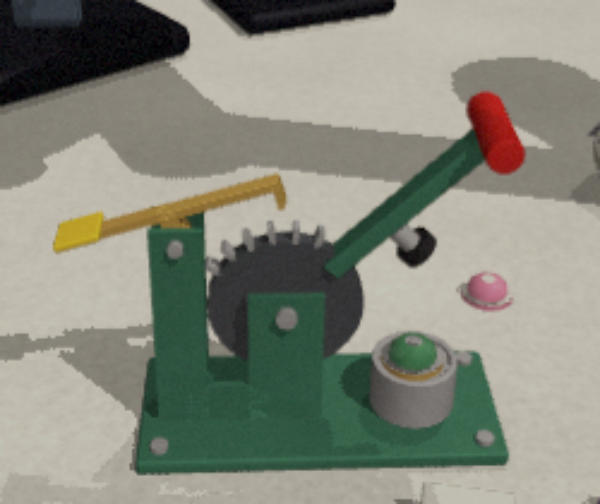

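```bash
python3 - <<'E'
from h import *
s=np.load("s0.npy"); R=ori(s)
T=lambda q: world(s,np.array(handle(q))+[0,0,.012])
a=T(.03); a[2]=.30; ctrl.goto(a,R); rep("above")
ctrl.move_l(T(.03)+[0,0,.012],vel=.1)
for q in (.1,.2,.3,.4,.5,.6,.7,.77):
    hit=ctrl.move_l(T(q),vel=.06,contact_N=14); rep((q,hit))
    if hit: break
else:
    hit=ctrl.move_l(T(.86),vel=.03,contact_N=9); rep(("end",hit))
im=ctrl.read_camera("scene"); cv2.imwrite("pics/s2.png",cv2.resize(im[130:340,150:400],None,fx=2.4,fy=2.4))
E
```

```text
above t 9.04 p [0.4689 0.1502 0.3001] F [ 0.1 -0.1 -0.6]
(0.1, True) t 10.02 p [0.4624 0.1536 0.2357] F [-0.4 -0.  -0.1]
```

View pics/s2.png

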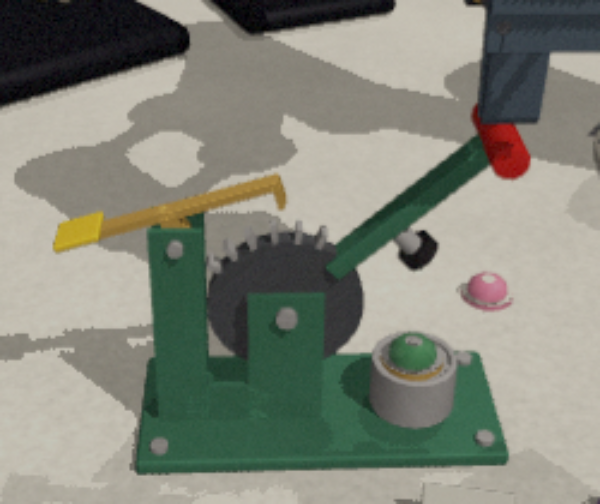

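```bash
python3 - <<'E'
from h import *
s=np.load("s0.npy")
T=lambda q: world(s,np.array(handle(q))+[0,0,.012])
for q in (.1,.2,.3,.4,.5,.6,.7,.77):
    hit=ctrl.move_l(T(q),vel=.045,contact_N=22); rep((q,hit))
    if hit: break
else:
    hit=ctrl.move_l(T(.86),vel=.02,contact_N=9); rep(("end",hit))
im=ctrl.read_camera("scene"); cv2.imwrite("pics/s3.png",cv2.resize(im[130:340,150:400],None,fx=2.4,fy=2.4))
E
```

```text
(0.1, True) t 10.28 p [0.4611 0.1544 0.2318] F [ 1.4 -0.3  0.4]
```

View pics/s3.png

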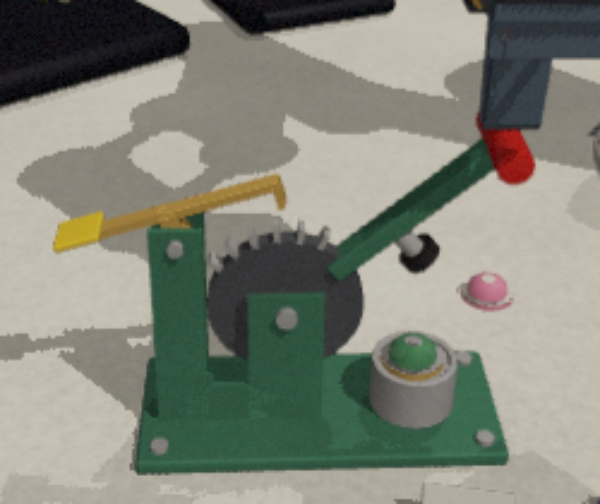

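```bash
python3 - <<'E'
from h import *
s=np.load("s0.npy")
T=lambda q: world(s,np.array(handle(q))+[0,0,.012])
n=0
for q in (.12,.2,.3,.4,.5,.6,.7,.76):
    while (hit:=ctrl.move_l(T(q),vel=.025,contact_N=25)) and n<8: n+=1; rep((q,hit))
    rep((q,hit))
    if hit: break
else:
    hit=ctrl.move_l(T(.86),vel=.012,contact_N=9); rep(("end",hit))
im=ctrl.read_camera("scene"); cv2.imwrite("pics/s4.png",cv2.resize(im[130:340,150:400],None,fx=2.4,fy=2.4))
E
```

```text
(0.12, True) t 10.68 p [0.4573 0.1566 0.226 ] F [-1.8  2.   3.1]
(0.12, False) t 10.93 p [0.4578 0.156  0.2254] F [-6.6  5.4 11. ]
(0.2, False) t 11.65 p [0.4504 0.16   0.2137] F [-4.   1.8  6.9]
(0.3, False) t 12.52 p [0.4424 0.1643 0.1983] F [-1.6  1.5  2.1]
(0.4, False) t 13.38 p [0.4358 0.1679 0.182 ] F [0.2 0.6 0.7]
(0.5, False) t 14.25 p [0.4303 0.1708 0.1651] F [ 1.2 -0.2 -0.3]
(0.6, False) t 15.12 p [0.4266 0.1729 0.1478] F [0.8 0.2 0.3]
(0.7, False) t 15.98 p [0.4242 0.1742 0.13  ] F [-0.7  0.5 -0.1]
(0.76, False) t 16.57 p [0.4233 0.1746 0.1191] F [-0.2  0.1 -0.1]
('end', True) t 17.34 p [0.4231 0.1748 0.1117] F [-0.8  0.6  8.3]
```

View pics/s4.png

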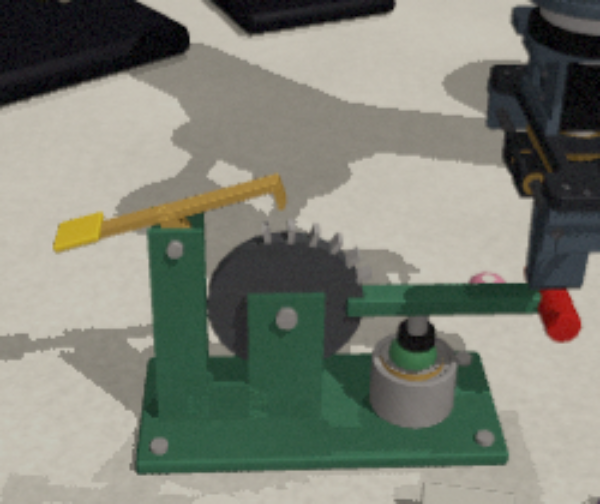

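```bash
python3 - <<'E'
from h import *
p=np.array(ctrl.current_tool_pos())
hit=ctrl.move_l(p-[0,0,.004],vel=.01,contact_N=7); rep(("firm",hit)); ctrl.sleep(.3)
ctrl.move_l(p+[0,0,.03],vel=.05); ctrl.move_l(p*[1,1,0]+[0,0,.32],vel=.15); rep("up")
im=ctrl.read_camera("scene"); cv2.imwrite("pics/s5.png",cv2.resize(im[150:400,150:450],None,fx=2.2,fy=2.2))
s=np.load("s0.npy"); print("handle px",[r[1] for r in cents("scene",im)][:6],"pred",{q:project("scene",[world(s,handle(q))])[0].round(1).tolist() for q in(.76,.8,.84)})
E
```

```text
('firm', True) t 17.6 p [0.423  0.1748 0.1116] F [-1.7  0.1 11.8]
up t 20.0 p [0.4227 0.1747 0.3193] F [ 0.2  0.6 -0. ]
handle px [[182.6, 226.2], [380.4, 254.5], [43.1, 206.1], [83.5, 202.5]] pred {0.76: [379.1, 249.5], 0.8: [378.6, 253.1], 0.84: [377.9, 256.7]}
```

View pics/s5.png

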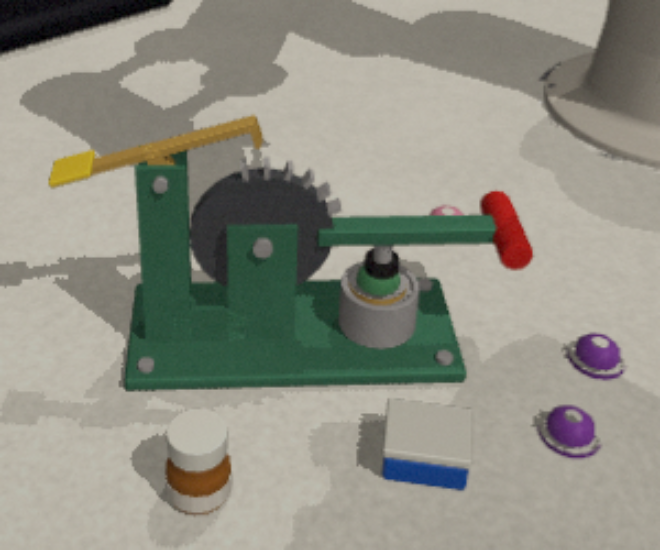

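The arm is level with its pad on the green stone. The pawl is still up, the brooch is in its cup, the jar and box are unmoved, and the robot is clear.

```bash
python3 -c "
from bench import ctrl
ctrl.sign_off()"
```

```text
the job is handed in; nothing more can be done
```

The job is done and handed in. I pushed the yellow tab down first, then brought the T-handle down until the pad sat on the stone.

- **Pawl:** I pressed the tab with the shut fingers until it met its stop (about 10 N, fingertips at 163 mm). The picture after that showed the nose well clear of the teeth, and it was still up in the last picture.
- **Arm:** I followed the handle's arc down. The first moves stopped early on brief contact spikes (set to trip at 14 N, then 22 and 25 N), so I slowed down and carried on. It ended at a firm stop of about 12 N with the handle's centre at about 100 mm. In the picture, the handle's height matches an arm angle of about 0.80 (row 254.5, predicted 253.1).
- **Last checks:** After the gripper backed off at 20 s, the arm stayed level with its pad on the green stone. The brooch was in its cup, and the jar, box and purple look-alikes were where they had been. The dish and most of the pink look-alike were hidden from that view; I did not check the dish separately, but the gripper stayed well above the table.
- **Disagreement:** The fitted pose of the base was about 4 mm off at one corner of the overlay. This did not affect the result.

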